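# Lock the medication drawer with the T-key

### The job

Gently push the medication cabinet's open drawer fully shut, without slamming it. Then take the brass T-key from its blue stand, feel its T-head through the slot of the sliding lock plate on top of the cabinet with light force, push it down against the spring, turn it a quarter turn either way, and let go so that the spring seats it crosswise and it keeps the bolt down. Leave the other things on the counter where they are.

Things in the scene. Friction and masses are not known exactly. Their poses are not given: they have to be found in the camera images.
- cabinet: Fixed grey steel cabinet, 240 (x, deep) x 240 (y, wide) x 120 mm high; origin at the centre of its underside; its front, with one drawer, faces its own -x. On its top near the front is a dark lock housing 64 (x) x 112 (y) x 27 mm, capped by a light alloy lock plate 58 (x) x 68 (y) x 5 mm, top 153 mm above the cabinet's underside. More than 35 N from the key harms the lock.
- slot (a point): Nominal centre of the lock plate's slot, at the plate's top; fixed to the cabinet, axes as the cabinet's, 72 mm to -x of its middle. The slot is 29 mm long (x) and 11 mm wide (y). The plate, held by about 15 N of friction, lies up to 14 mm off to either side along y, differently each time and unmeasured: the true slot must be felt for (or seen) along y.
- cabinet_drawer0 (a joint): Drawer position in m: 0 fully shut, positive = pulled out towards the cabinet's -x. Runs easily on ball-bearing runners, stays where left; stop at 0.
- cabinet_drawer0_handle (a point): Middle of the drawer's dark bar handle: a bar 11 mm thick, 120 mm long along the cabinet's y, 35 mm off the drawer's front, 82 mm above the cabinet's underside; moves with the drawer. The drawer can be shut by pushing the bar towards the cabinet's +x.
- bolt (a joint): Red bolt disc under the slot, in m: 0 = up, 6 mm below the plate's top; grows as pressed down (3 N plus 0.5 N per mm, travel 16 mm). The plate is 5 mm thick; below it, to 8 mm under its top, blocks leave a 12 mm wide groove crosswise (cabinet y). A T-head wholly lower than 8 mm can turn; at 90 degrees the spring lifts it into the groove, where it holds the bolt at about 0.006.
- tkey: Loose upright brass T-key, 62.5 mm tall, about 80 g; origin at the centre of its T-head's underside, z up. From below: T-head 25 (x) x 8 (y) x 7 mm; round stem 8 mm across; collar 26 mm across at 18 to 23 mm height (stops on the plate: the head reaches at most 18 mm below the plate's top); flat grip 32 (x) x 12 (y) mm from 23 to 62.5 mm, to be pinched across its y. Grip and T-head are parallel.
- stand: Fixed blue key stand, 70 x 60 x 24 mm high, origin at the centre of its underside; the key's collar rests on its top, the T-head hangs in its 30 x 14 mm hole (long along the stand's x), 6 mm above the counter.
- bottle_a: Bystander: amber pill bottle with white cap, 42 mm across, 81 mm tall; origin under its centre.
- bottle_b: Bystander: a second such amber pill bottle.
- mortar: Bystander: white porcelain mortar, 92 mm across, 62 mm high, pestle leaning in it up to 100 mm high and out to 60 mm from the centre (one piece); origin under its centre.
- splitter: Bystander: chrome tablet splitter, 95 x 45 x 24 mm; origin under its centre.
- smallkey: Bystander: small flat brass cabinet key, 62 mm long, 4 mm thick, origin under its bow.
Not all that is in view belongs to the job. Several things have the shape of the tkey; the one meant has the colours described above.

How it is judged (in metres and radians):
On the way, in this order (a step that is already met when the one before it is completed fails the run):
1. the drawer is fully shut (value of joint cabinet_drawer0 below 0.004 m), for 0.2 s.
2. with the drawer shut, the key's T-head is through the slot and has pushed the bolt down (value of joint cabinet_drawer0 below 0.005 m and z of tkey in the frame of slot below -0.013 m and horizontal distance between tkey and slot below 0.022 m and angle between the x axis of tkey and the x axis of cabinet, either way round below 0.35 rad and value of joint bolt above 0.006 m), for 0.05 s.
At the end, for the whole second after the job is handed in: The drawer is shut to within 5 mm; the T-key stands upright (within 0.2 rad) and still in the slot, its T-head at least 9.5 mm below the plate's top, turned crosswise to the slot within 0.3 rad, seated in the groove so that the bolt stays pressed 4.5 to 9 mm down with the key released (value of joint cabinet_drawer0 below 0.005 m and value of joint bolt between 0.0045 and 0.009 m and angle between the x axis of tkey and the y axis of cabinet, either way round below 0.3 rad and angle between tkey's own z axis and vertical below 0.2 rad and z of tkey in the frame of slot below -0.0095 m and horizontal distance between tkey and slot below 0.022 m and linear speed of tkey below 0.02 m/s); the robot touches nothing.
It fails at once if the key bears on the cabinet or its lock with more than 35 N (contact force between tkey and cabinet above 35 N).
It fails at once if the robot presses on the cabinet or drawer with more than 40 N (contact force between any of the fingers, the arm and cabinet above 40 N).
It fails at once if the drawer is slammed (faster than 0.3 m/s) (velocity of joint cabinet_drawer0 below -0.3 m/s).
It fails at once if a bystander is moved more than 20 mm (distance of any of bottle_a, bottle_b, mortar, splitter, smallkey from where it was at the start of the episode above 0.02 m).
It also fails if it takes over 72 s, if anything falls off the work surface, if the arm or the gripper's body presses on something with over 40 N, if the wrist force passes 120 N, or if a joint passes its speed limit or range.

### The arm

A 6-joint arm with a two-finger parallel gripper is mounted at the origin on the work surface. World frame = base frame: x ahead of the robot, y to its left, z up, the work surface at z = 0. Lengths are in mm, angles in degrees, forces in N, time in s.
With the tool pointing down it reaches from about 300 to 850 mm from the base axis. Payload 4.2 kg.
Tool frame: the origin (TCP) lies at the very end of the fingers, on their centre line; the grasp point (between the pads) lies 19 mm behind it (env.tcp_to_grasp is the distance from the TCP to the grasp point, in mm); z points along the fingers, y is the line along which they close (so a half turn about z gives the same grasp; the last joint's range is limited). The gripper opens to 91 mm and grips with 3 to 60 N. Pads are 32 mm wide; open, the fingers measure 118 mm over their backs; the gripper's body (76 mm by 178 mm) begins 60 mm behind the grasp point.
Start: joints at [65.26, 18.312, 89.639, -0, 72.044, -1.146], TCP at [230.154, 526.949, 182.976] pointing down, gripper open.
Joint ranges: [-177.97, 177.97], [-48.28, 115.42], [12.27, 149.76], [-77.06, 257.06], [2.81, 150.46], [-146.56, 146.56]. Speed limits (degrees/s): [147.25, 147.25, 180, 180, 180, 180].

### API

Orientations are given as [roll, pitch, yaw] about the fixed x, y, z axes, in that order (R = Rz(yaw) Ry(pitch) Rx(roll)).
In Python, from workcell import env gives the robot as it stands.
- The arm moves only by the tool move_arm, never from a script. Its argument "plan" is a list of rows, each a list of 3 entries, a list of its own where there are three numbers: the shift along the world's x, y, z in cm, then the turn about the world's z in degrees, then the closure, from 0 (fully open) to 1 (shut). In form: [[[x, y, z], turn, claw], ...]. A call has 1 to 5 rows; each row shifts and turns the commanded pose from where the row before left it; what a row does not reach is not made up. A row lasts 1/10 s, in which the tool goes at most 50 mm and 8.59 degrees, less where a joint would pass 70% of its speed; a pose out of reach is approached as far as the arm can. A call is refused whole if a number of a shift passes 5 or a number of a turn 8.59, either way. A call with a gripper value outside its range is refused whole. The fingers move at their own pace and stop on an object; "squeeze" is the grip in N (left out, the last holds). Time passes only in rows, so rows that do not move let the fingers close. It gives the time, the measured TCP pose, the force, the opening and the grip force at its end, in the units of the state.
- env.state(): the state, without advancing time (a new reading comes with each control period).
- env.grab_frame(name): name is "scene" or "top"; returns a dict with "frame" (480x640x3 uint8, red, green, blue), "z_map" (480x640 float32, mm along the optical axis (not along the pixel's ray), 0 where there is no reading), "fovy" (degrees; the focal length in pixels is half the picture's height over the tangent of half this angle, whatever the lens; pixels are square), "cx", "cy" (the principal point, pixels), "position" and "orientation" of the camera in the world. Camera axes: x right, y down, z forward; pixel columns grow to the right and rows downward; lengths in mm; the calibration is good to about 2 mm. A picture is of the moment at which its call begins.
- env.job_done(): hands the job in; it is judged then, once.
Trained networks look in a picture, given as the dict that the camera call returned (one of the last four; its "shot" number tells which), for a name from the list of things; names that differ only in an ending like _2 or _b are one class to them, and where a whole thing is asked for, a point or a joint stands for the part that bears it (a point fixed in the world has none). Each returns a list of dicts, best first, with "score" (0 to 1); they miss things now and then, are a little off and sometimes report something else, mostly with a low value. They report only what shows in the picture. A call takes as long as a camera call. They do not tell look-alikes from the thing itself.
- env.search_frame(picture, label): "point" ([column, row] in pixels, amid what is visible of it).
- env.landmark_of(picture, label): "point" ([column, row] in pixels: a listed point, or the origin of a listed thing).
The state is a dict: "time_s": time; "qpos": joint angles; "qvel": joint speeds; "effort": joint torques, N m; "ee_pos": TCP position; "ee_rot": TCP orientation; "force": force on the tool from outside, world axes, zero at the start; "torque": the same for the moment, N m; "gripper_width": finger opening in mm; "gripper_force": force on a finger pad.
Only numpy, scipy, OpenCV 4.12 (cv2) and the standard library are available. Lean on these libraries where they do the work, as an engineer would, in place of code of your own. Each camera call takes 0.05 s, during which the arm holds its last target. There are 200 camera calls.

## Working session

There is one attempt and no reset: what is moved stays moved. The work goes in short steps, Python scripts to look and compute and a tool call to move; the robot and the scene stay as the last step left them, time stands still between calls to the robot, and variables do not carry over. Pictures are saved under pics/ and viewed, at most 10 in all, crops included, and the job is handed in when it is done.

Besides the shell and the picture viewer there is one more tool, called by a JSON object that holds its "fn" and its "kwargs". move_arm: Moves the arm, as the interface text tells. Its arguments: {"type":"object","properties":{"plan":{"type":"array","items":{"type":"array"}},"squeeze":{"type":"number"}},"required":["plan"]}

```bash
mkdir -p pics
cat > h.py <<'E'
import numpy as np,cv2
from workcell import env
from scipy.spatial.transform import Rotation as R
def Rm(o):
    o=np.array(o,float)
    if o.shape==(3,3): return o
    if o.size==4: raise Exception('quat')
    return R.from_euler('xyz',o,degrees=True).as_matrix()
def world(p,uv=None,z=None,plane=None):
    """uv pixels -> world; z optical depth or plane world height"""
    f=240/np.tan(np.radians(p['fovy'])/2)
    u,v=uv
    d=Rm(p['orientation'])@np.array([(u-p['cx'])/f,(v-p['cy'])/f,1.])
    c=np.array(p['position'],float)
    if plane is not None: return c+d*(plane-c[2])/d[2]
    if z is None: z=p['z_map'][int(round(v)),int(round(u))]
    return c+d*z
def cloud(p):
    f=240/np.tan(np.radians(p['fovy'])/2)
    v,u=np.mgrid[:480,:640]
    d=np.stack([(u-p['cx'])/f,(v-p['cy'])/f,np.ones_like(u)],-1)*p['z_map'][...,None]
    return d@Rm(p['orientation']).T+np.array(p['position'])
def save(p,n,box=None,k=1):
    im=p['frame']
    if box: im=im[box[1]:box[3],box[0]:box[2]]
    cv2.imwrite('pics/'+n,cv2.resize(im[...,::-1],None,fx=k,fy=k,interpolation=cv2.INTER_CUBIC))
E
python3 - <<'E'
from h import *
print(env.state())
for n in('scene','top'):
    p=env.grab_frame(n); save(p,n+'0.png'); print(n,p['fovy'],p['cx'],p['cy'],p['position'],p['orientation'],p['shot'])
    for l in('cabinet','slot','cabinet_drawer0_handle','tkey','stand','bottle_a','mortar','splitter','smallkey'):
        print(l,[(np.round(d['point']).tolist(),round(d['score'],2),np.round(world(p,d['point'])).tolist()) for d in env.landmark_of(p,l)][:4])
E
```

```text
{'time_s': 0.0, 'qpos': array([ 6.52617214e+01,  1.83495218e+01,  8.97062410e+01, -2.24346971e-03,
        7.20426048e+01, -1.14770636e+00]), 'qvel': array([-0.05702773,  0.06694212,  0.07953159, -0.01458644, -0.01864422,
        0.0242826 ]), 'effort': array([-1.80700987e-03, -4.12476611e+01, -2.31970793e+01,  7.22609460e-02,
        4.57970705e-02, -1.23285886e-04]), 'ee_pos': array([229.91042272, 526.43089009, 182.14268107]), 'ee_rot': array([-1.79901609e+02,  1.62268541e-04,  1.56410121e+02]), 'force': array([-0.15315413, -1.1667274 ,  0.73348319]), 'torque': array([-0.00631774,  0.01927549, -0.00714415]), 'gripper_force': 0.0, 'gripper_width': 91.42445875632178}
scene 54.166946013617164 329.1099579297734 236.06615942179573 [1215.27374446 -267.37643752  681.18173623] [-128.78803733   -0.14310877   68.69456151] 1
cabinet [([360.0, 319.0], 0.81, [775.0, -42.0, 119.0]), ([350.0, 231.0], 0.25, [597.0, 18.0, 147.0])]
slot [([349.0, 234.0], 0.96, [602.0, 13.0, 146.0]), ([152.0, 292.0], 0.23, [476.0, -355.0, 10.0])]
cabinet_drawer0_handle [([322.0, 215.0], 0.97, [450.0, 16.0, 83.0])]
tk
[... 1021 characters left out ...]
tkey [([433.0, 272.0], 0.65, [478.0, -265.0, 20.0]), ([469.0, 274.0], 0.62, [472.0, -347.0, 31.0]), ([466.0, 312.0], 0.6, [387.0, -338.0, 29.0]), ([432.0, 303.0], 0.58, [406.0, -255.0, 51.0])]
stand [([469.0, 274.0], 0.81, [474.0, -345.0, 31.0])]
bottle_a [([168.0, 195.0], 0.82, [637.0, 350.0, 55.0]), ([458.0, 193.0], 0.62, [662.0, -319.0, 40.0]), ([468.0, 275.0], 0.27, [471.0, -345.0, 25.0])]
mortar [([184.0, 271.0], 0.8, [467.0, 307.0, 48.0])]
splitter [([317.0, 201.0], 0.73, [616.0, 12.0, 146.0]), ([237.0, 308.0], 0.56, [385.0, 189.0, 23.0]), ([316.0, 186.0], 0.28, [652.0, 15.0, 122.0])]
smallkey [([456.0, 191.0], 0.73, [667.0, -316.0, 38.0]), ([401.0, 310.0], 0.46, [386.0, -193.0, 1.0])]
```

View pics/scene0.png

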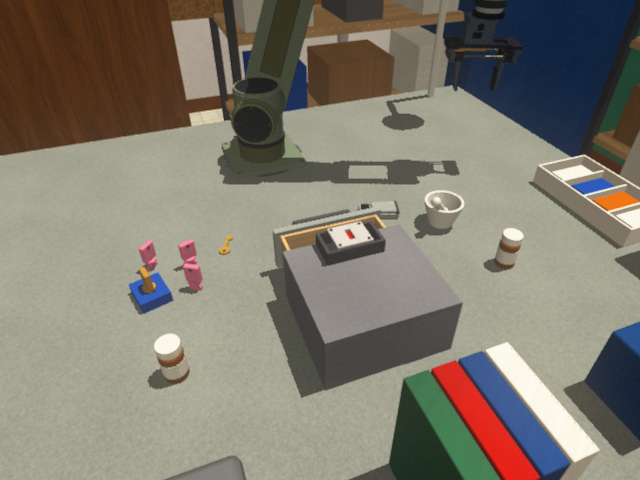

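View pics/top0.png

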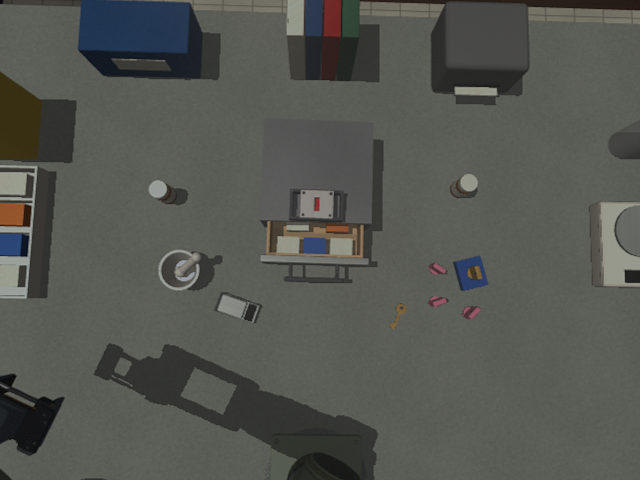

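The scene picture shows the cabinet with its drawer open (handle at about 313,278 in the top view) and the slot with its red disc at 316,204 in the top view. Key-shaped things in the scene view: pink at (149,255), (188,255) and (193,275), and brass in the blue stand at (148,280). Only the last is brass and on the blue stand, so it is the one meant. I'll confirm it in a crop.

Run:
```python
from h import *
from scipy.optimize import least_squares
S=env.grab_frame('scene');T=env.grab_frame('top')
a=cv2.resize(S['frame'][225:315,115:215],(400,360),interpolation=cv2.INTER_CUBIC)
b=cv2.resize(T['frame'][180:225,280:350],(400,257),interpolation=cv2.INTER_CUBIC)
b=cv2.copyMakeBorder(b,0,103,0,0,cv2.BORDER_CONSTANT)
c=cv2.resize(T['frame'][250:295,445:495],(400,360),interpolation=cv2.INTER_CUBIC)
cv2.imwrite('pics/crop1.png',cv2.resize(np.hstack([a,c]),(800,360))[...,::-1])
def rect(P,m):
    q=P[m][:,:2].astype(np.float32); r=cv2.minAreaRect(q); return np.round(r[0],1),np.round(r[1],1),round(r[2],2),len(q),np.round(np.median(P[m],0),1)
for n,p in(('scene',S),('top',T)):
    P=cloud(p);im=p['frame'].astype(int);r,g,bl=im[...,0],im[...,1],im[...,2]
    X,Y,Z=P[...,0],P[...,1],P[...,2]
    box=lambda x0,x1,y0,y1:(X>x0)&(X<x1)&(Y>y0)&(Y<y1)
    def big(m):
        m=cv2.morphologyEx(m.astype(np.uint8),cv2.MORPH_OPEN,np.ones((2,2)));k,l,s,_=cv2.connectedComponentsWithStats(m)
        return l==1+np.argmax(s[1:,4])
    print(n,'cabtop',rect(P,big((abs(Z-120)<5)&box(520,900,-200,200))))
    print('plate',rect(P,big((Z>145)&(Z<162)&(im.min(-1)>110)&box(540,680,-100,100))))
    m=(r>1.6*g+20)&(r>1.6*bl+20)&(Z>130)&box(540,680,-100,100)
    q=np.argwhere(m).mean(0)[::-1]; print('red',m.sum(),q,world(p,q,plane=153),world(p,q,plane=147))
    print('stand',rect(P,big((bl>1.8*r)&(abs(Z-24)<5)&box(400,560,-420,-260))))
    m=(r>1.3*bl)&(g>1.2*bl)&(Z>30)&box(420,540,-420,-260); print('key',rect(P,m),Z[m].max(), rect(P,m&(Z>52)))
    m=(Z>70)&(Z<100)&box(430,472,-120,120);print('handle',rect(P,m))
    print('any front profile',[(k,np.round(np.percentile(Y[m2],[1,99])).tolist()) for k in range(430,560,10) if (m2:=(Z>60)&(abs(X-k)<5)&(abs(Y)<150)).sum()>5])
```

```text
scene cabtop (array([782.6, -76.3]), array([325.2, 888.3]), 46.07, 11537, array([720.5,  -1.3, 118. ]))
plate (array([ 890. , -119.6]), array([ 82.4, 714.6]), 64.94, 710, array([613.9,   9.5, 150.9]))
red 30 [349.13333333 234.5       ] [612.27976258   7.98107245 153.        ] [605.42991594  11.10905842 147.        ]
stand (array([ 827.5, -299.1]), array([775.7,  63. ]), 9.32, 598, array([ 490.3, -353.6,   22.2]))
key (array([ 478.5, -357.3]), array([34.3, 12.8]), 13.67, 181, array([ 490.3, -356. ,   58.8])) 69.33179991764734 (array([ 478. , -357.1]), array([33.3, 12.1]), 12.81, 110, array([ 484.8, -356.5,   65.7]))
handle (array([455.4,  12.3]), array([127.4,  12.4]), 89.38, 210, array([456.1,  10.8,  84.3]))
any front profile [(450, [-49.0, 70.0]), (460, [-50.0, 75.0]), (490, [-104.0, 125.0]), (500, [-104.0, 127.0]), (510, [-92.0, 117.0]), (520, [-93.0, 116.0]), (530, [-93.0, 117.0]), (540, [-93.0, 117.0]), (550, [-92.0, 117.0])]
top cabtop (array([637.9,   2.6]), array([256.3, 406.5]), 89.29, 9439, array([702.4,  10.4, 119.6]))
plate (array([535.8,   8.2]), array([200.8,  66.2]), 1.34, 716, array([606.6,  11.4, 152.5]))
red 52 [316.5 204. ] [608.17755342  12.82950312 153.        ] [609.23004096  12.74930041 147.        ]
stand (array([ 440.2, -187.3]), array([ 72.5, 420.6]), 11.19, 522, array([ 473.1, -351.1,   23.3]))
key (array([ 476.1, -351.6]), array([30.4, 15.6]), 19.38, 133, array([ 475.6, -351.2,   62.8])) 72.42140044942039 (array([ 476.8, -354. ]), array([30.4, 11.6]), 16.25, 83, array([ 476.8, -352.4,   66.3]))
handle (array([459.2,  15.2]), array([129.2,  22.5]), 89.89, 332, array([454.4,  15.3,  86.2]))
any front profile [(430, [26.0, 26.0]), (450, [-48.0, 78.0]), (460, [-47.0, 75.0]), (470, [-38.0, 69.0]), (480, [-38.0, 70.0]), (490, [-99.0, 128.0]), (500, [-99.0, 129.0]), (510, [-89.0, 119.0]), (520, [-89.0, 118.0]), (530, [-89.0, 118.0]), (540, [-91.0, 118.0]), (550, [-91.0, 119.0])]
```

View pics/crop1.png

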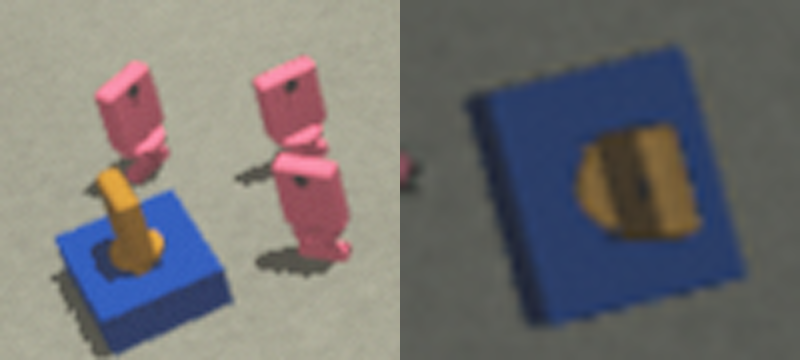

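The crop confirms it: the upright brass key stands on the blue stand, and the three look-alikes are pink. First I'll move towards the front of the drawer with the fingers closed.

{"fn": "move_arm", "kwargs": {"plan": [[[0.9,-2.6,0],-7.8,1],[[0.9,-2.6,0],-7.8,1],[[0.9,-2.6,0],-7.8,1],[[0.9,-2.6,0],-7.8,1],[[0.9,-2.6,0],-7.8,1]], "squeeze": 20}}

```text
time_s: 1.6
ee_pos: [275.4, 395.9, 183.0]
ee_rot: [180.0, -0.0, 117.1]
force: [0.3, 0.1, 0.6]
gripper_width: 54.0
gripper_force: 0.0
```

{"fn": "move_arm", "kwargs": {"plan": [[[0.8,-2.5,0],-7.8,1],[[0.8,-2.5,0],-7.8,1],[[0.8,-2.5,0],-7.8,1],[[0.8,-2.5,0],-7.8,1],[[0.8,-2.5,0],-7.8,1]]}}

```text
time_s: 2.1
ee_pos: [315.4, 271.0, 183.1]
ee_rot: [180.0, -0.0, 78.1]
force: [0.4, 0.5, -0.8]
gripper_width: 14.2
gripper_force: 0.0
```

{"fn": "move_arm", "kwargs": {"plan": [[[0.8,-2.5,0],-7.8,1],[[0.8,-2.5,0],-7.8,1],[[0.8,-2.5,0],-7.8,1],[[0.8,-2.5,0],-7.8,1],[[0.8,-2.5,0],-7.8,1]]}}

```text
time_s: 2.6
ee_pos: [355.4, 145.9, 183.2]
ee_rot: [180.0, -0.0, 39.1]
force: [0.4, 0.7, 0.3]
gripper_width: 0.6
gripper_force: 0.0
```

{"fn": "move_arm", "kwargs": {"plan": [[[0.8,-2.5,0],-7.8,1],[[0.8,-2.5,0],-7.8,1],[[0.8,-2.5,0],-7.8,1],[[0.8,-2.5,0],-7.8,1],[[0.8,-2.5,0],-7.8,1]]}}

```text
time_s: 3.1
ee_pos: [395.4, 20.9, 183.2]
ee_rot: [180.0, -0.0, 0.1]
force: [0.6, -0.5, 0.5]
gripper_width: 0.5
gripper_force: 0.0
```

{"fn": "move_arm", "kwargs": {"plan": [[[0,0,-3],0,1],[[0,0,-3],0,1],[[0,0,-3],0,1],[[0,0,-2.3],0,1],[[0,0,0],0,1]]}}

```text
time_s: 3.6
ee_pos: [392.6, 21.8, 67.8]
ee_rot: [180.0, 0.4, 0.4]
force: [-0.7, 1.2, -0.4]
gripper_width: 0.3
gripper_force: 0.0
```

{"fn": "move_arm", "kwargs": {"plan": [[[0.8,-0.2,0],0,1],[[0.8,-0.2,0],0,1],[[0.8,-0.2,0],0,1],[[0.5,-0.2,0],0,1],[[0.5,0,0],0,1]]}}

```text
time_s: 4.1
ee_pos: [430.1, 13.7, 70.4]
ee_rot: [180.0, -0.1, 0.4]
force: [0.1, -0.2, 0.4]
gripper_width: 0.8
gripper_force: 0.0
```

{"fn": "move_arm", "kwargs": {"plan": [[[0.5,0,0],0,1],[[0.5,0,0],0,1],[[0.5,0,0],0,1],[[0.5,0,0],0,1],[[0.5,0,0],0,1]]}}

```text
time_s: 4.6
ee_pos: [454.5, 14.0, 70.0]
ee_rot: [180.0, 0.0, 0.4]
force: [-0.7, 0.4, 0.6]
gripper_width: 0.9
gripper_force: 0.0
```

{"fn": "move_arm", "kwargs": {"plan": [[[0.5,0,0],0,1],[[0.5,0,0],0,1],[[0.5,0,0],0,1],[[0.5,0,0],0,1],[[0.5,0,0],0,1]]}}

```text
time_s: 5.1
ee_pos: [479.1, 13.9, 69.9]
ee_rot: [180.0, 0.1, 0.4]
force: [-1.3, -1.1, 1.0]
gripper_width: 0.4
gripper_force: 0.6
```

{"fn": "move_arm", "kwargs": {"plan": [[[0.4,0,0],0,1],[[0.4,0,0],0,1],[[0.4,0,0],0,1],[[0.2,0,0],0,1],[[0,0,0],0,1]]}}

```text
time_s: 5.6
ee_pos: [493.8, 14.0, 70.0]
ee_rot: [-180.0, -0.1, 0.4]
force: [0.6, -0.7, 0.3]
gripper_width: 0.6
gripper_force: 0.0
```

Run:
```python
from h import *
T=env.grab_frame('top');P=cloud(T);X,Y,Z=P[...,0],P[...,1],P[...,2]
for k in range(440,640,5):
    m=(Z>70)&(abs(X-k)<2.5)&(abs(Y-15)<150)
    if m.sum()>5: print(k,m.sum(),np.round(np.percentile(Y[m],[1,99])),np.round(np.median(Z[m])))
```

```text
440 131 [-41.  70.] 526.0
445 130 [-41.  70.] 523.0
450 127 [-42.  69.] 519.0
455 254 [-40.  70.] 449.0
460 402 [-40.  98.] 456.0
465 338 [-41. 100.] 463.0
470 327 [-42.  99.] 468.0
475 325 [-40. 100.] 471.0
480 333 [-41. 100.] 473.0
485 313 [-41. 100.] 475.0
490 333 [-71. 101.] 475.0
495 304 [-72. 101.] 476.0
500 320 [-66. 101.] 475.0
505 310 [-72. 101.] 474.0
510 306 [-97. 101.] 472.0
515 325 [-98. 127.] 469.0
520 317 [-98. 128.] 465.0
525 285 [-98. 128.] 461.0
530 215 [-87. 123.] 454.0
535 48 [-89. 118.] 448.0
540 7 [-89. 118.] 98.0
545 18 [-91. 118.] 98.0
550 18 [-91. 119.] 96.0
555 17 [-91. 119.] 96.0
560 17 [-91. 118.] 97.0
565 19 [-91. 117.] 96.0
570 16 [-91. 117.] 96.0
575 87 [-105.  117.] 119.0
580 295 [-103.  132.] 137.0
585 226 [-103.  132.] 123.0
590 264 [-104.  131.] 121.0
595 252 [-103.  131.] 121.0
600 254 [-103.  131.] 121.0
605 265 [-103.  131.] 121.0
610 267 [-104.  129.] 121.0
615 250 [-103.  130.] 121.0
620 251 [-103.  131.] 121.0
625 270 [-103.  130.] 121.0
630 255 [-105.  130.] 121.0
635 285 [-105.  130.] 123.0
```

{"fn": "move_arm", "kwargs": {"plan": [[[0.4,0,0],0,1],[[0.4,0,0],0,1],[[0.4,0,0],0,1],[[0.2,0,0],0,1],[[0.2,0,0],0,1]]}}

```text
time_s: 6.15
ee_pos: [509.4, 13.9, 70.0]
ee_rot: [180.0, -0.0, 0.4]
force: [-0.9, -0.5, 0.4]
gripper_width: 0.6
gripper_force: 0.5
```

{"fn": "move_arm", "kwargs": {"plan": [[[0.2,0,0],0,1],[[0.2,0,0],0,1],[[0.2,0,0],0,1],[[0.2,0,0],0,1],[[0.2,0,0],0,1]]}}

```text
time_s: 6.65
ee_pos: [519.3, 13.9, 70.0]
ee_rot: [180.0, 0.0, 0.4]
force: [-0.4, -0.8, 0.3]
gripper_width: 0.4
gripper_force: 0.5
```

{"fn": "move_arm", "kwargs": {"plan": [[[0.1,0,0],0,1],[[0.1,0,0],0,1],[[0.1,0,0],0,1],[[0.1,0,0],0,1],[[0.1,0,0],0,1]]}}

```text
time_s: 7.15
ee_pos: [524.2, 13.9, 70.0]
ee_rot: [180.0, 0.0, 0.4]
force: [-0.4, -0.7, 0.7]
gripper_width: 0.4
gripper_force: 0.5
```

Run:
```python
from h import *
T=env.grab_frame('scene');save(T,'s2.png',(240,120,480,300),3.3);P=cloud(T);X,Y,Z=P[...,0],P[...,1],P[...,2]
for k in range(460,600,5):
    m=(Z>60)&(Z<158)&(abs(X-k)<2.5)&(abs(Y-15)<150)
    if m.sum()>5: print(k,m.sum(),np.round(np.percentile(Y[m],[1,99])),np.round(np.percentile(Z[m],[5,50,95])))
```

```text
505 17 [-52.  -4.] [83. 85. 86.]
510 56 [-51.   3.] [ 80.  84. 141.]
515 30 [-50.   3.] [ 81. 113. 144.]
520 16 [-32.   3.] [102. 130. 150.]
525 15 [-1.  4.] [108. 128. 155.]
530 20 [-1. 17.] [114. 142. 157.]
535 22 [-1. 17.] [120. 143. 155.]
540 153 [-104.   25.] [105. 139. 156.]
545 124 [-105.  124.] [ 89. 106. 154.]
550 93 [-105.  125.] [ 88. 105. 107.]
555 147 [-105.  126.] [ 82. 104. 107.]
560 30 [-104.  126.] [101. 105. 107.]
575 44 [-108.  114.] [ 82. 117. 144.]
580 223 [-108.  128.] [113. 119. 151.]
585 310 [-108.  126.] [116. 129. 152.]
590 234 [-108.  128.] [109. 119. 152.]
595 240 [-108.  129.] [112. 119. 152.]
```

View pics/s2.png

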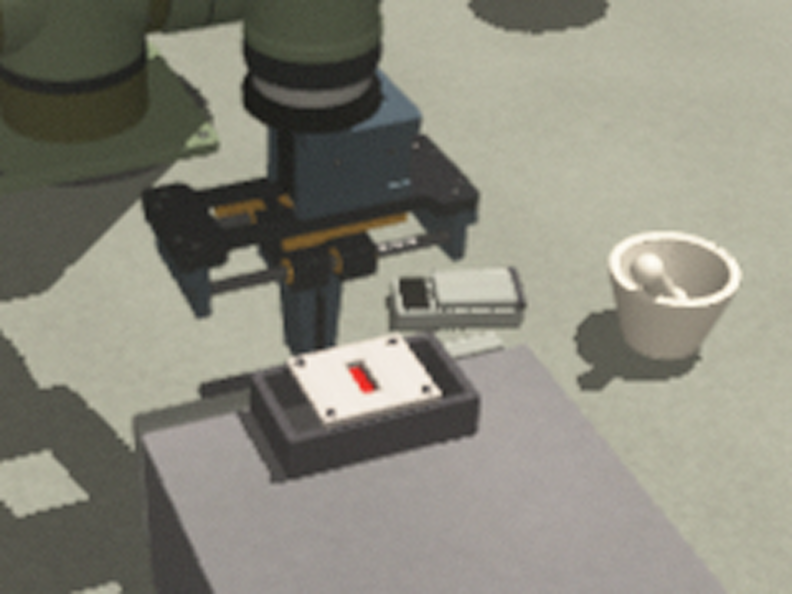

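The drawer still has about 16 mm to go. I'll raise the tool 8 mm so the gripper body clears the lock, then keep pushing.

{"fn": "move_arm", "kwargs": {"plan": [[[-0.3,0,0],0,1],[[0,0,0.8],0,1],[[0.2,0,0],0,1],[[0.3,0,0],0,1],[[0.3,0,0],0,1]]}}

```text
time_s: 7.7
ee_pos: [529.7, 14.0, 78.2]
ee_rot: [180.0, -0.0, 0.4]
force: [0.0, 0.1, -1.5]
gripper_width: 0.5
gripper_force: 0.0
```

{"fn": "move_arm", "kwargs": {"plan": [[[0.2,0,0],0,1],[[0.1,0,0],0,1],[[0.1,0,0],0,1],[[0.1,0,0],0,1],[[0.1,0,0],0,1]]}}

```text
time_s: 8.2
ee_pos: [535.2, 13.9, 77.9]
ee_rot: [180.0, 0.0, 0.4]
force: [-0.2, -0.7, 0.7]
gripper_width: 0.3
gripper_force: 0.0
```

{"fn": "move_arm", "kwargs": {"plan": [[[0.1,0,0],0,1],[[0.1,0,0],0,1],[[0.1,0,0],0,1]]}}

```text
time_s: 8.5
ee_pos: [538.2, 13.9, 78.0]
ee_rot: [180.0, -0.0, 0.4]
force: [0.5, 0.0, -0.2]
gripper_width: 0.7
gripper_force: 0.0
```

{"fn": "move_arm", "kwargs": {"plan": [[[0.1,0,0],0,1],[[0.1,0,0],0,1],[[0.1,0,0],0,1]]}}

```text
time_s: 8.8
ee_pos: [541.2, 13.9, 78.0]
ee_rot: [180.0, -0.0, 0.4]
force: [0.2, 0.2, -0.6]
gripper_width: 0.0
gripper_force: 0.0
```

Run:
```python
from h import *
T=env.grab_frame('scene');P=cloud(T);X,Y,Z=P[...,0],P[...,1],P[...,2]
for k in range(500,610,4):
    m=(Z>60)&(Z<158)&(abs(X-k)<2)&(abs(Y-15)<150)&(abs(Y-15)>50)
    if m.sum()>5: print(k,m.sum(),np.round(np.percentile(Y[m],[1,99])),np.round(np.percentile(Z[m],[5,50,95])))
print(env.state()['force'])
```

```text
504 6 [-50. -35.] [84. 85. 85.]
508 10 [-51. -38.] [83. 85. 86.]
512 23 [-52. -35.] [80. 83. 86.]
544 50 [-105.  126.] [ 77. 105. 107.]
548 78 [-105.  128.] [ 91. 105. 107.]
552 79 [-105.  126.] [ 76. 105. 107.]
556 109 [-105.  123.] [ 81. 104. 107.]
560 28 [-98. 126.] [102. 104. 106.]
576 54 [-108.  128.] [100. 118. 120.]
580 110 [-108.  129.] [ 76. 118. 145.]
584 110 [-108.  131.] [110. 118. 144.]
588 103 [-108.  127.] [ 83. 118. 144.]
592 106 [-108.  128.] [100. 118. 144.]
596 109 [-109.  131.] [ 82. 118. 144.]
600 117 [-109.  128.] [ 80. 118. 141.]
604 101 [-109.  129.] [ 90. 118. 136.]
608 118 [-109.  130.] [ 91. 118. 144.]
[-0.15710386 -0.02034652 -0.64725448]
```

Run:
```python
from h import *
T=env.grab_frame('scene');P=cloud(T);X,Y,Z=P[...,0],P[...,1],P[...,2]
for z in range(75,260,12):
    m=(abs(Z-z)<6)&(abs(Y-14)<40)&(X<600)&(X>440)
    if m.sum()>3: print(z,m.sum(),np.round(np.percentile(X[m],[2,50,98])),np.round(np.percentile(Y[m],[2,98])))
q=env.grab_frame('top')
a=cv2.resize(T['frame'][130:280,250:450],(800,600),interpolation=cv2.INTER_CUBIC)
b=cv2.resize(q['frame'][150:330,230:410],(600,600),interpolation=cv2.INTER_CUBIC)
cv2.imwrite('pics/s3.png',cv2.resize(np.hstack([a,b]),(800,343))[...,::-1])
```

```text
87 11 [504. 509. 513.] [-25. -12.]
111 9 [531. 592. 598.] [-19.   3.]
123 90 [526. 584. 599.] [-25.   3.]
135 84 [530. 558. 584.] [-25.  53.]
147 358 [537. 587. 600.] [-24.  50.]
159 107 [532. 558. 562.] [-1. 24.]
171 51 [550. 559. 561.] [-1. 26.]
183 24 [527. 543. 565.] [-13.  19.]
195 200 [516. 579. 581.] [-22.  48.]
207 357 [515. 572. 581.] [-24.  50.]
219 273 [522. 566. 569.] [-25.  50.]
231 353 [518. 566. 570.] [-24.  51.]
243 231 [524. 565. 569.] [-4. 52.]
255 248 [523. 564. 569.] [-4. 51.]
```

View pics/s3.png

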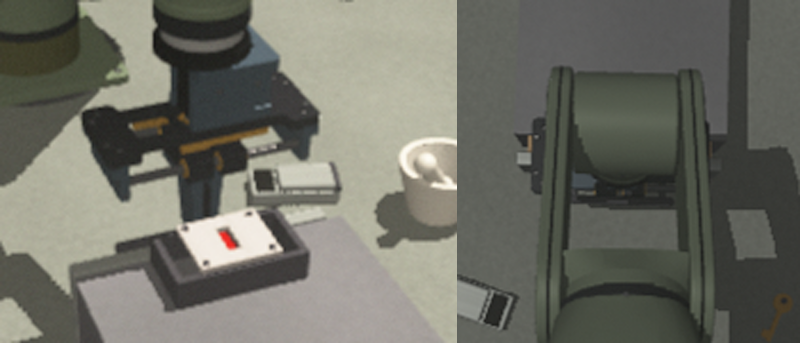

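```bash
cat >> h.py <<'E'
def proj(p,w):
    f=240/np.tan(np.radians(p['fovy'])/2); c=Rm(p['orientation']).T@(np.array(w,float)-p['position'])
    return np.round([p['cx']+f*c[0]/c[2],p['cy']+f*c[1]/c[2]],1)
E
python3 - <<'E'
from h import *
p=env.grab_frame('scene');f=p['frame']
for z in(183,213): print(z,proj(p,(230,527,z)))
yaw=np.radians(66.4);d=np.array([np.cos(yaw),np.sin(yaw),0])*50
print(proj(p,np.array([230,527,183])+d),proj(p,np.array([230,527,183])-d))
for z in (78,108,160,190): print(z,proj(p,(557,14,z)),proj(p,(541,14,z)))
im=cv2.imread('pics/scene0.png')
cv2.imwrite('pics/c4.png',cv2.resize(im[20:120,420:540],None,fx=5,fy=5,interpolation=cv2.INTER_CUBIC))
E
```

```text
183 [471.7  98.7]
213 [473.9  87.7]
[490.6  99. ] [452.9  98.4]
78 [339.9 247.1] [336.9 242.3]
108 [340.1 235.3] [337.1 230.6]
160 [340.6 213.8] [337.4 209.2]
190 [340.9 200.6] [337.6 196.1]
```

View pics/c4.png

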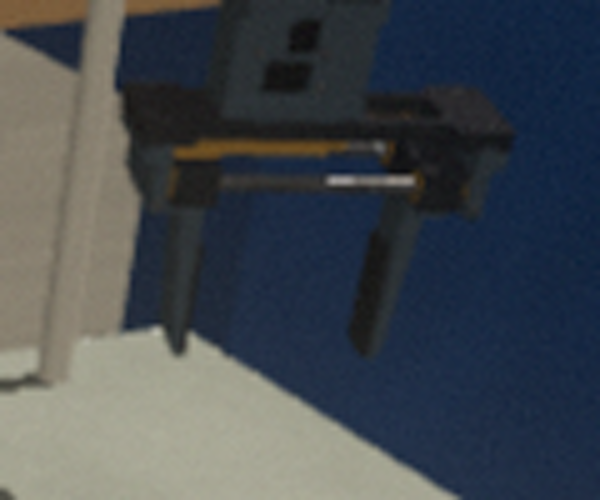

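The fingertips in this crop, at about (456,90) and (494,90), sit roughly 25 mm higher than the reported TCP projects. The fingers therefore passed over the bar and the drawer front. I'll back off and measure this offset in free air.

{"fn": "move_arm", "kwargs": {"plan": [[[0,0,4],0,1],[[0,0,4],0,1],[[-4,0,0],0,1],[[-4,0,0],0,1],[[-4,0,0],0,1]]}}

```text
time_s: 9.5
ee_pos: [419.8, 13.9, 158.1]
ee_rot: [180.0, -0.0, 0.4]
force: [-0.7, 0.7, -1.0]
gripper_width: 0.6
gripper_force: 0.0
```

{"fn": "move_arm", "kwargs": {"plan": [[[-2,0,0],0,1],[[0,0,0],0,1],[[0,0,0],0,1]]}}

```text
time_s: 9.8
ee_pos: [402.0, 14.0, 158.5]
ee_rot: [180.0, -0.1, 0.4]
force: [0.4, 0.6, 0.2]
gripper_width: 0.5
gripper_force: 0.0
```

Run:
```python
from h import *
e=env.state();print(e['ee_pos'],e['qpos'])
for n in('scene','top'):
    T=env.grab_frame(n);P=cloud(T);X,Y,Z=P[...,0],P[...,1],P[...,2]
    print(n)
    for z in range(100,280,8):
        m=(abs(Z-z)<4)&(abs(Y-14)<25)&(X<500)&(X>340)
        if m.sum()>3: print(z,m.sum(),np.round(np.percentile(X[m],[2,50,98])),np.round(np.percentile(Y[m],[2,98])))
    if n=='scene': sc=T['frame']
    m=(Z>95)&(Z<112)&(X>490)&(X<620); print('drawer front',np.round(np.percentile(X[m],[2,50,98])))
    m=(Z>78)&(Z<90)&(X>480)&(X<560)&(abs(Y-14)<60); print('bar',np.round(np.percentile(X[m],[2,50,98])) if m.any() else 0)
for z in (158,188): print(proj(T if 0 else env.grab_frame('scene'),(e['ee_pos'][0],e['ee_pos'][1],z)))
cv2.imwrite('pics/s5.png',cv2.resize(sc[100:300,220:480,::-1],None,fx=3,fy=3,interpolation=cv2.INTER_CUBIC))
```

```text
[401.95390068  13.9598299  158.46918423] [ 3.55046641e-01  3.64977353e+00  1.12400487e+02 -5.43648204e-03
  6.38262322e+01  8.99523747e+01]
scene
188 13 [417. 419. 421.] [ 6. 20.]
196 48 [390. 418. 422.] [ 2. 22.]
204 48 [389. 419. 421.] [ 2. 22.]
212 51 [391. 418. 422.] [ 1. 23.]
220 53 [388. 419. 422.] [ 1. 23.]
228 58 [391. 418. 422.] [ 0. 25.]
236 61 [386. 418. 422.] [-1. 25.]
244 70 [395. 418. 422.] [-1. 25.]
252 51 [403. 419. 422.] [-2. 25.]
260 22 [417. 420. 424.] [-1. 27.]
268 26 [421. 439. 441.] [-11.  35.]
276 87 [435. 440. 442.] [-9. 38.]
drawer front [540. 553. 613.]
bar [504. 510. 517.]
top
drawer front [498. 552. 577.]
bar [503. 511. 543.]
[312.8 174.5]
[312.5 162.1]
```

View pics/s5.png

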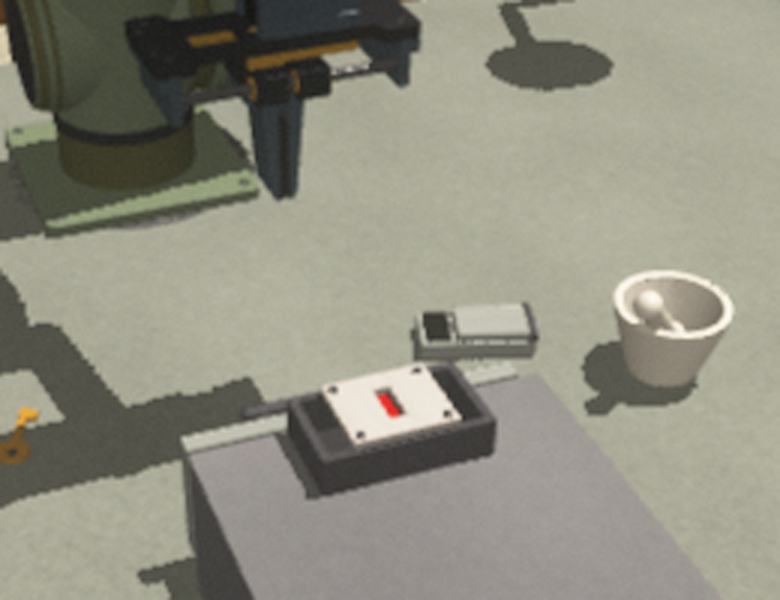

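The tip shows at z about 187 while 158.5 is reported, so true z is about reported + 28. Bar and drawer front stand at x of about 510 and 544, so the drawer is still open a little. I'll push again, lower.

{"fn": "move_arm", "kwargs": {"plan": [[[2,0,-3],0,1],[[2,0,-3],0,1],[[2,0,-3],0,1],[[0,0,-2.6],0,1],[[0.8,0,0],0,1]]}}

```text
time_s: 10.5
ee_pos: [466.2, 13.9, 38.4]
ee_rot: [180.0, 0.6, 0.4]
force: [-0.5, 0.6, -0.6]
gripper_width: 0.4
gripper_force: 0.0
```

{"fn": "move_arm", "kwargs": {"plan": [[[0.8,0,0],0,1],[[0.5,0,0],0,1],[[0.4,0,0],0,1],[[0.4,0,0],0,1],[[0.4,0,0],0,1]]}}

```text
time_s: 11.0
ee_pos: [494.5, 13.9, 42.7]
ee_rot: [180.0, -0.1, 0.4]
force: [-0.7, -0.5, 1.0]
gripper_width: 0.5
gripper_force: 0.6
```

{"fn": "move_arm", "kwargs": {"plan": [[[0.3,0,0],0,1],[[0.2,0,0],0,1],[[0.2,0,0],0,1],[[0.1,0,0],0,1],[[0.1,0,0],0,1]]}}

```text
time_s: 11.5
ee_pos: [502.7, 14.0, 41.9]
ee_rot: [180.0, 0.1, 0.4]
force: [-2.7, -0.6, 2.9]
gripper_width: 0.3
gripper_force: 1.5
```

{"fn": "move_arm", "kwargs": {"plan": [[[0.1,0,0],0,1],[[0.1,0,0],0,1],[[0.1,0,0],0,1]]}}

```text
time_s: 11.8
ee_pos: [502.7, 14.0, 41.7]
ee_rot: [180.0, 0.4, 0.4]
force: [-9.9, -0.1, 7.5]
gripper_width: 0.4
gripper_force: 4.9
```

{"fn": "move_arm", "kwargs": {"plan": [[[0.1,0,0],0,1],[[0.1,0,0],0,1],[[0.1,0,0],0,1]]}}

```text
time_s: 12.1
ee_pos: [502.6, 14.0, 41.6]
ee_rot: [180.0, 0.8, 0.4]
force: [-15.9, 0.0, 13.7]
gripper_width: 0.5
gripper_force: 8.0
```

Shut: it sits firmly against the stop at x = 502.7. I'll retreat, then measure the slot, key and stand with a clear view.

{"fn": "move_arm", "kwargs": {"plan": [[[-0.8,0,0],0,1],[[-1.5,0,0],0,1],[[-2.5,0,0],0,1],[[-2,0,4.5],0,0.45],[[-1,-3,4.5],0,0.45]]}}

```text
time_s: 12.6
ee_pos: [430.4, -11.9, 128.2]
ee_rot: [-179.9, 0.1, 0.6]
force: [2.0, -1.1, -0.1]
gripper_width: 13.4
gripper_force: 0.0
```

{"fn": "move_arm", "kwargs": {"plan": [[[0,-4,2],2.6,0.45],[[0,-4,0],2.6,0.45],[[0,-4,0],2.6,0.45],[[0,-4,0],2.6,0.45],[[0,-1,0],2.6,0.45]]}}

```text
time_s: 13.1
ee_pos: [433.2, -187.2, 148.2]
ee_rot: [179.8, -0.1, 13.3]
force: [-1.0, 0.1, 0.1]
gripper_width: 49.9
gripper_force: 0.0
```

```bash
cat > meas.py <<'E'
from h import *
def edge_fit(P,m):
    """robust rectangle of top-face points: (centre, yaw, size)"""
    best=None
    q=P[m][:,:2]; q=q[(abs(q-np.median(q,0))<np.array([200,200])).all(1)]
    for a in np.arange(-25,25,.25):
        c,s=np.cos(np.radians(a)),np.sin(np.radians(a)); r=q@np.array([[c,-s],[s,c]])
        lo,hi=np.percentile(r,[1,99],axis=0); A=np.prod(hi-lo)
        if best is None or A<best[0]: best=(A,a,lo,hi,np.array([[c,-s],[s,c]]))
    A,a,lo,hi,M=best; return np.round(M@((lo+hi)/2),1),round(a,2),np.round(hi-lo,1),len(q)
if __name__=='__main__':
    print(env.state()['ee_pos'],env.state()['gripper_width'])
    for n in('scene','top'):
        p=env.grab_frame(n);P=cloud(p);im=p['frame'].astype(int);r,g,bl=im[...,0],im[...,1],im[...,2]
        X,Y,Z=P[...,0],P[...,1],P[...,2]
        box=lambda x0,x1,y0,y1:(X>x0)&(X<x1)&(Y>y0)&(Y<y1)
        print(n,'cabtop',edge_fit(P,(abs(Z-120)<4)&box(500,850,-140,170)))
        print('plate',edge_fit(P,(abs(Z-152)<5)&(im.min(-1)>100)&box(540,680,-80,100)))
        print('housing',edge_fit(P,(Z>140)&(Z<158)&box(540,690,-80,100)))
        m=(r>1.6*g+20)&(r>1.6*bl+20)&(Z>130)&box(540,680,-100,100)
        q=np.argwhere(m)[:,::-1]; print('red',m.sum(),q.min(0),q.max(0),world(p,q.mean(0),plane=153).round(1),world(p,q.mean(0),plane=147).round(1))
        print('stand',edge_fit(P,(bl>1.5*r)&(abs(Z-24)<4)&box(420,540,-420,-290)))
        print('key',edge_fit(P,(r>1.3*bl)&(g>1.2*bl)&(Z>56)&(Z<76)&box(430,530,-410,-300)))
        m=(Z>78)&(Z<92)&(X>480)&(X<555)&(abs(Y-14)<60); print('bar',np.round(np.percentile(X[m],[2,50,98])))
        save(p,n+'6.png')
E
python3 meas.py
```

```text
[ 433.16079304 -187.20119553  148.22201979] 49.86678613371747
scene cabtop (array([691.4,  10.2]), np.float64(-1.25), array([218.6, 236.1]), 11324)
plate (array([610.1,  10.5]), np.float64(-0.75), array([58.1, 67.9]), 766)
housing (array([610.9,  11. ]), np.float64(0.0), array([ 63., 111.]), 1311)
red 29 [346 231] [352 238] [612.7   8.  153. ] [605.8  11.2 147. ]
stand (array([ 478.4, -357.2]), np.float64(14.5), array([70.9, 58.8]), 597)
key (array([ 478.8, -357.1]), np.float64(13.75), array([31.7, 11.4]), 100)
bar [524. 529. 534.]
top cabtop (array([688.7,  12.2]), np.float64(-1.5), array([221.5, 235.7]), 9525)
plate (array([609.3,  12.8]), np.float64(0.75), array([56.7, 64.8]), 777)
housing (array([609.3,  13.2]), np.float64(-1.25), array([ 63.5, 110.3]), 1283)
red 52 [315 198] [318 210] [608.2  12.8 153. ] [609.2  12.7 147. ]
stand (array([ 509.9, -367.3]), np.float64(-25.0), array([13.3, 28.8]), 49)
  return _methods._mean(a, axis=axis, dtype=dtype,
  ret = um.true_divide(
Traceback (most recent call last):
  File "meas.py", line 23, in <module>
    print('key',edge_fit(P,(r>1.3*bl)&(g>1.2*bl)&(Z>56)&(Z<76)&box(430,530,-410,-300)))
                ~~~~~~~~^^^^^^^^^^^^^^^^^^^^^^^^^^^^^^^^^^^^^^^^^^^^^^^^^^^^^^^^^^^^^^
  File "meas.py", line 8, in edge_fit
    lo,hi=np.percentile(r,[1,99],axis=0); A=np.prod(hi-lo)
          ~~~~~~~~~~~~~^^^^^^^^^^^^^^^^^
IndexError: index -1 is out of bounds for axis 0 with size 0
```

{"fn": "move_arm", "kwargs": {"plan": [[[0.9,-3.4,-1],0.2,0.45],[[0.9,-3.4,-1],0.2,0.45],[[0.9,-3.4,-1],0.2,0.45],[[0.9,-3.3,-1],0.1,0.45],[[0.9,-3.3,-1],0,0.45]]}}

```text
time_s: 13.7
ee_pos: [478.2, -351.7, 97.5]
ee_rot: [180.0, -0.1, 14.1]
force: [0.2, 0.4, 0.3]
gripper_width: 50.4
gripper_force: 0.0
```

{"fn": "move_arm", "kwargs": {"plan": [[[0,0,0],0,0.45],[[0,0,0],0,0.45]]}}

```text
time_s: 13.9
ee_pos: [477.3, -350.6, 97.3]
ee_rot: [-179.9, 0.0, 14.1]
force: [0.6, 0.9, 0.4]
gripper_width: 50.0
gripper_force: 0.0
```

Run:
```python
from h import *
from meas import edge_fit
e=env.state();print(e['ee_pos'],e['ee_rot'],e['gripper_width'],e['force'])
p=env.grab_frame('scene');P=cloud(p);im=p['frame'].astype(int);r,g,bl=im[...,0],im[...,1],im[...,2]
X,Y,Z=P[...,0],P[...,1],P[...,2]
print('key',edge_fit(P,(r>1.3*bl)&(g>1.2*bl)&(Z>56)&(Z<76)&(abs(X-478)<50)&(abs(Y+357)<50)))
for z in range(96,230,8):
    m=(abs(Z-z)<4)&(abs(X-478)<70)&(abs(Y+357)<70)
    for s,mm in(('L',m&(Y<-357)),('R',m&(Y>-357))):
        if mm.sum()>2: print(z,s,mm.sum(),np.round(np.percentile(X[mm],[2,50,98])),np.round(np.percentile(Y[mm],[2,50,98])))
save(p,'k7.png',(110,170,240,320),5) ; cv2.imwrite('pics/k7.png',cv2.resize(cv2.imread('pics/k7.png'),(520,600)))
```

```text
[ 477.31848574 -350.58382661   97.29123283] [-1.79939544e+02  1.03387516e-02  1.40652161e+01] 49.98700272139001 [0.60502184 0.90988053 0.41139077]
key (array([ 479. , -357.1]), np.float64(13.5), array([33. , 11.4]), 97)
128 L 9 [500. 501. 503.] [-379. -376. -373.]
128 R 19 [463. 486. 490.] [-330. -323. -317.]
136 L 21 [489. 501. 503.] [-385. -376. -373.]
136 R 26 [460. 486. 490.] [-330. -321. -315.]
144 L 25 [494. 502. 505.] [-383. -377. -373.]
144 R 32 [460. 486. 489.] [-330. -321. -314.]
152 L 29 [489. 502. 505.] [-386. -377. -373.]
152 R 35 [457. 486. 489.] [-331. -321. -313.]
160 L 28 [489. 502. 505.] [-387. -378. -373.]
160 R 35 [458. 487. 489.] [-331. -320. -313.]
168 L 30 [495. 502. 504.] [-385. -378. -373.]
168 R 38 [462. 486. 489.] [-330. -320. -312.]
176 L 29 [490. 503. 505.] [-388. -378. -373.]
176 R 38 [459. 486. 489.] [-331. -320. -312.]
184 L 42 [485. 502. 506.] [-385. -378. -373.]
184 R 55 [458. 483. 489.] [-330. -322. -312.]
192 L 25 [501. 503. 505.] [-385. -380. -375.]
192 R 34 [462. 487. 489.] [-327. -317. -310.]
200 R 15 [455. 486. 492.] [-328. -320. -314.]
208 L 40 [478. 526. 534.] [-423. -404. -373.]
208 R 22 [459. 504. 508.] [-327. -311. -296.]
216 L 138 [496. 525. 534.] [-420. -387. -361.]
216 R 110 [478. 506. 514.] [-356. -314. -289.]
224 L 212 [456. 523. 535.] [-420. -392. -359.]
224 R 186 [477. 505. 512.] [-355. -318. -289.]
```

View pics/k7.png

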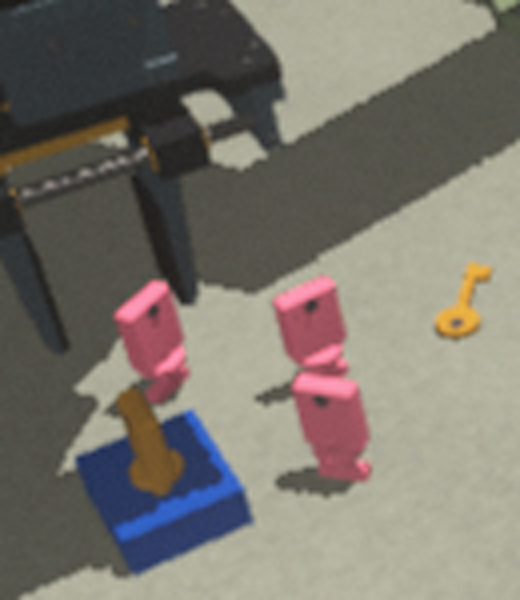

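The picture shows the open fingers above and in line with the brass key at (150,440). They are off by about (-1.5, -2.5) mm. I'll correct that, descend and grip.

{"fn": "move_arm", "kwargs": {"plan": [[[-0.15,-0.25,-3],-0.3,0.45],[[0,0,-3],0,0.45],[[0,0,-2],0,0.45],[[0,0,-1.1],0,0.45],[[0,0,0],0,0.45]]}}

```text
time_s: 14.45
ee_pos: [475.0, -352.2, 6.2]
ee_rot: [-179.9, 0.1, 13.9]
force: [0.0, 0.2, -1.1]
gripper_width: 50.2
gripper_force: 0.0
```

{"fn": "move_arm", "kwargs": {"plan": [[[0,0,0],0,0.8],[[0,0,0],0,1],[[0,0,0],0,1],[[0,0,0],0,1],[[0,0,0],0,1]], "squeeze": 25}}

```text
time_s: 14.95
ee_pos: [475.8, -354.1, 7.3]
ee_rot: [179.9, -0.0, 13.8]
force: [-0.4, 0.0, -0.2]
gripper_width: 13.2
gripper_force: 0.3
```

{"fn": "move_arm", "kwargs": {"plan": [[[0,0,0],0,1],[[0,0,0],0,1],[[0,0,0],0,1]]}}

```text
time_s: 15.25
ee_pos: [475.8, -354.1, 7.3]
ee_rot: [180.0, -0.0, 13.8]
force: [-0.1, 0.2, 3.6]
gripper_width: 11.8
gripper_force: 25.0
```

{"fn": "move_arm", "kwargs": {"plan": [[[0,0,1],0,1],[[0,0,2],0,1],[[0,0,4],0,1],[[0,0,5],0,1],[[0,0,5],0,1]]}}

```text
time_s: 15.75
ee_pos: [474.9, -353.2, 178.4]
ee_rot: [-179.9, 0.1, 13.8]
force: [0.0, -0.4, -1.2]
gripper_width: 11.8
gripper_force: 25.0
```

{"fn": "move_arm", "kwargs": {"plan": [[[1.3,3.7,1],-1.5,1],[[1.3,3.7,0],-1.5,1],[[1.3,3.7,0],-1.5,1],[[1.3,3.7,0],-1.5,1],[[1.3,3.7,0],-1.5,1]]}}

```text
time_s: 16.25
ee_pos: [540.5, -167.1, 187.2]
ee_rot: [-180.0, 0.0, 6.2]
force: [0.3, -0.6, -0.3]
gripper_width: 11.9
gripper_force: 25.0
```

{"fn": "move_arm", "kwargs": {"plan": [[[1.3,3.7,0],-1.5,1],[[1.3,3.6,0],-1.5,1],[[1.3,3.6,0],-1.5,1],[[1.3,3.6,0],-1.3,1],[[1.3,3.6,0],-1.3,1]]}}

```text
time_s: 16.75
ee_pos: [605.4, 13.8, 187.1]
ee_rot: [-180.0, 0.0, -0.8]
force: [0.6, -0.4, 0.1]
gripper_width: 12.1
gripper_force: 25.0
```

{"fn": "move_arm", "kwargs": {"plan": [[[0,0,0],0,1],[[0,0,0],0,1]]}}

```text
time_s: 16.95
ee_pos: [605.2, 12.7, 186.7]
ee_rot: [180.0, 0.1, -0.7]
force: [0.6, 0.2, -0.4]
gripper_width: 11.9
gripper_force: 25.0
```

```bash
cat > ks.py <<'E'
from h import *
from meas import edge_fit
e=env.state();print(e['ee_pos'].round(1),e['ee_rot'].round(1),e['gripper_width'],e['force'].round(1))
p=env.grab_frame('scene');P=cloud(p);im=p['frame'].astype(int);r,g,bl=im[...,0],im[...,1],im[...,2]
X,Y,Z=P[...,0],P[...,1],P[...,2]
b=(r>1.35*bl)&(g>1.15*bl)&(g>.55*r)&(abs(X-610)<60)&(abs(Y-12)<60)&(Z>155)
for z in range(156,250,4):
    m=(abs(Z-z)<2)&b
    if m.sum()>2: print(z,m.sum(),np.round(np.percentile(X[m],[2,50,98]),1),np.round(np.percentile(Y[m],[2,50,98]),1))
print('plate',edge_fit(P,(abs(Z-152)<5)&(im.min(-1)>100)&(abs(X-610)<60)&(abs(Y-12)<80)))
m=(r>1.8*g+20)&(r>1.8*bl+20)&(Z>130)&(abs(X-610)<60)&(abs(Y-12)<60)
if m.any():
    q=np.argwhere(m)[:,::-1]; print('red',m.sum(),q.min(0),q.max(0))
save(p,'k8.png',(290,140,410,275),5);cv2.imwrite('pics/k8.png',cv2.resize(cv2.imread('pics/k8.png'),(533,600)))
E
python3 ks.py
```

```text
[605.2  12.7 186.7] [ 1.8e+02  1.0e-01 -7.0e-01] 11.875770350534108 [ 0.6  0.2 -0.4]
184 7 [600.5 616.9 618.4] [ 7.3  8.2 12.3]
188 23 [596.2 609.4 619.8] [ 7.3  8.2 15.6]
192 21 [605.5 611.9 619.2] [ 7.3 10.2 14.2]
204 28 [601.5 614.2 618.9] [-1.2  4.2 20.2]
208 20 [600.2 611.1 622.2] [-1.   3.6 21.2]
212 14 [617.2 621.3 623.1] [ 5.   9.3 15.1]
216 15 [619.4 621.3 623.9] [-0.3 11.3 17.5]
220 16 [616.7 621.9 623.8] [-1.5  8.1 16.7]
224 15 [619.6 621.3 622.1] [-1.4 10.7 16.7]
228 12 [618.6 620.6 622.7] [ 4.7 10.7 17.4]
232 16 [620.3 621.6 623.1] [ 4.6 10.7 15.9]
236 10 [619.5 621.3 622.8] [ 4.4  9.7 15.1]
240 14 [620.2 622.  622.8] [ 4.2 10.7 16.2]
244 36 [598.3 617.2 623. ] [ 5.6 13.3 18.1]
248 11 [609.8 618.6 622.9] [ 3.8 11.4 13.8]
plate (array([609.8,  10.6]), np.float64(-0.5), array([58.4, 67.3]), 698)
red 23 [346 232] [352 238]
```

View pics/k8.png

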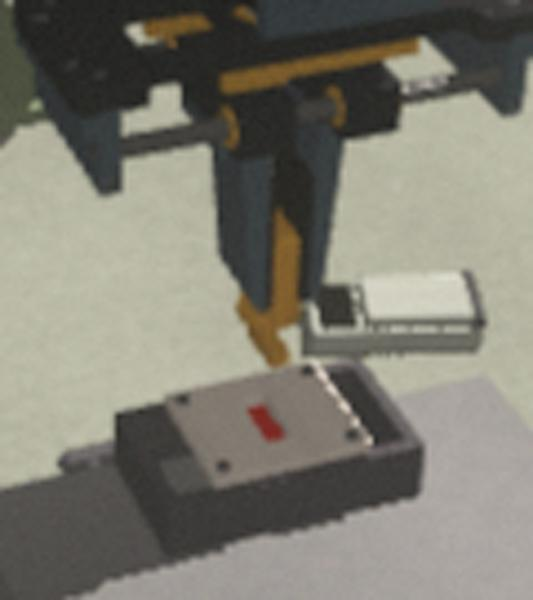

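The picture shows the key upright over the plate. In the same camera it is about 3.8 mm short along x and aligned in y. I'll shift and descend to just above the plate.

{"fn": "move_arm", "kwargs": {"plan": [[[0.38,0,-1],0,1],[[0,0,-1],0,1],[[0,0,-0.6],0,1],[[0,0,0],0,1],[[0,0,0],0,1]]}}

```text
time_s: 17.5
ee_pos: [609.2, 11.8, 160.6]
ee_rot: [180.0, 0.0, -0.8]
force: [-0.6, 1.6, -1.0]
gripper_width: 11.7
gripper_force: 25.0
```

```bash
python3 ks.py
```

```text
[609.2  11.8 160.6] [180.    0.   -0.8] 11.661912811179125 [-0.6  1.6 -1. ]
160 18 [599.1 614.1 623.3] [ 6.2  7.1 11.8]
164 22 [609.  617.9 623.5] [ 6.1  9.3 13.7]
168 7 [612.8 613.3 615.4] [ 7.2  9.7 12.5]
176 12 [612.  618.5 623. ] [-2.1  3.4 11.6]
180 32 [602.  614.1 623.5] [-2.2  2.4 21.4]
184 11 [621.5 625.7 627.4] [ 4.8  8.5 13.6]
188 15 [623.1 625.  627.3] [ 1.3  8.  14. ]
192 13 [623.2 625.8 628. ] [ 0.5  8.  14.5]
196 13 [622.3 625.8 627.6] [-2.8  7.7 16.6]
200 11 [624.  625.2 626.9] [ 2.5  7.8 15.5]
204 14 [623.9 625.7 628.4] [ 4.1  9.6 16.1]
208 14 [624.2 625.2 627.3] [ 3.9 10.  15.7]
212 16 [623.  625.8 626.7] [ 3.5  9.1 15.3]
216 13 [613.7 624.6 626.8] [ 4.1 10.6 17.2]
220 38 [602.4 619.7 626.1] [ 4.2 12.8 16.8]
228 3 [624.8 625.1 626.3] [3.1 3.6 3.6]
plate (array([610.6,  10. ]), np.float64(-2.5), array([57.8, 66.9]), 595)
red 19 [346 232] [352 238]
```

{"fn": "move_arm", "kwargs": {"plan": [[[0,0.06,-0.2],0,1],[[0,0,-0.2],0,1],[[0,0,-0.2],0,1],[[0,0,-0.1],0,1],[[0,0,-0.1],0,1]]}}

```text
time_s: 18.05
ee_pos: [609.3, 12.8, 152.8]
ee_rot: [180.0, 0.0, -0.8]
force: [-0.8, -0.0, -0.3]
gripper_width: 12.0
gripper_force: 25.0
```

{"fn": "move_arm", "kwargs": {"plan": [[[0,0,-0.1],0,1],[[0,0,-0.1],0,1],[[0,0,-0.1],0,1]]}}

```text
time_s: 18.35
ee_pos: [609.4, 12.8, 149.8]
ee_rot: [180.0, -0.0, -0.8]
force: [0.2, -0.3, -0.5]
gripper_width: 12.2
gripper_force: 25.0
```

{"fn": "move_arm", "kwargs": {"plan": [[[0,0,-0.1],0,1],[[0,0,-0.1],0,1],[[0,0,-0.1],0,1]]}}

```text
time_s: 18.65
ee_pos: [609.4, 12.8, 147.3]
ee_rot: [180.0, -0.0, -0.8]
force: [-1.1, -0.1, 2.7]
gripper_width: 12.1
gripper_force: 25.0
```

{"fn": "move_arm", "kwargs": {"plan": [[[0,0,-0.1],0,1],[[0,0,-0.1],0,1],[[0,0,-0.1],0,1]]}}

```text
time_s: 18.95
ee_pos: [609.4, 12.7, 144.3]
ee_rot: [180.0, -0.0, -0.8]
force: [-1.0, -0.3, 4.7]
gripper_width: 11.8
gripper_force: 25.0
```

The force rises like the spring's (2.7 to 4.7 N over 3 mm), so the head is through the slot. I'll press on to about 16.5 mm depth.

{"fn": "move_arm", "kwargs": {"plan": [[[0,0,-0.2],0,1],[[0,0,-0.2],0,1],[[0,0,-0.1],0,1],[[0,0,0],0,1]]}}

```text
time_s: 19.35
ee_pos: [609.4, 12.8, 139.3]
ee_rot: [180.0, -0.0, -0.8]
force: [-2.7, 0.3, 6.4]
gripper_width: 11.9
gripper_force: 25.0
```

{"fn": "move_arm", "kwargs": {"plan": [[[0,0,-0.1],0,1],[[0,0,-0.1],0,1],[[0,0,0],0,1]]}}

```text
time_s: 19.65
ee_pos: [609.4, 12.8, 137.5]
ee_rot: [180.0, -0.0, -0.8]
force: [-1.7, -0.2, 8.0]
gripper_width: 12.0
gripper_force: 25.0
```

{"fn": "move_arm", "kwargs": {"plan": [[[0,0,-0.1],0,1],[[0,0,0],0,1],[[0,0,0],4,1],[[0,0,0],6,1],[[0,0,0],0,1]]}}

```text
time_s: 20.15
ee_pos: [610.4, 12.8, 137.0]
ee_rot: [180.0, -0.2, 9.3]
force: [-1.0, 0.1, 7.5]
gripper_width: 11.5
gripper_force: 25.0
```

```bash
python3 -c "
from workcell import env
e=env.state();print(e['torque'],e['force'],e['ee_pos'],e['ee_rot'])"
```

```text
[-0.08163998  0.389085    0.03527877] [-0.98433319  0.06140775  7.5067274 ] [610.42918817  12.8146617  137.02897773] [ 1.79969604e+02 -1.70668386e-01  9.30538633e+00]
```

{"fn": "move_arm", "kwargs": {"plan": [[[0,0,0],6,1],[[0,0,0],6,1],[[0,0,0],6,1],[[0,0,0],0,1]]}}

```text
time_s: 20.55
ee_pos: [610.9, 12.8, 137.1]
ee_rot: [179.9, -0.2, 27.3]
force: [-0.3, -1.0, 7.6]
gripper_width: 11.8
gripper_force: 25.0
```

```bash
python3 -c "
from workcell import env
e=env.state();print(e['torque'],e['force'],e['ee_pos'],e['ee_rot'])"
```

```text
[-0.03929265  0.23251468  0.02971077] [-0.28047114 -1.04330075  7.55243295] [610.86702194  12.82242876 137.1482868 ] [179.89089165  -0.20480601  27.30904509]
```

{"fn": "move_arm", "kwargs": {"plan": [[[0,0,0],7,1],[[0,0,0],7,1],[[0,0,0],7,1],[[0,0,0],7,1],[[0,0,0],7,1]]}}

```text
time_s: 21.05
ee_pos: [611.0, 12.9, 137.2]
ee_rot: [179.8, -0.1, 62.5]
force: [-1.4, -0.3, 7.1]
gripper_width: 11.9
gripper_force: 25.0
```

{"fn": "move_arm", "kwargs": {"plan": [[[0,0,0],7,1],[[0,0,0],7,1],[[0,0,0],7,1],[[0,0,0],6,1],[[0,0,0],0,1]]}}

```text
time_s: 21.55
ee_pos: [611.0, 12.8, 137.2]
ee_rot: [179.7, -0.0, 89.3]
force: [-0.0, -0.2, 7.9]
gripper_width: 11.9
gripper_force: 25.0
```

```bash
python3 -c "
from workcell import env
e=env.state();print(e['torque'],e['force'],e['ee_pos'],e['ee_rot'])"
```

```text
[-0.01274987  0.06177221  0.04586782] [-0.03253948 -0.1996388   7.85773444] [611.02884212  12.84563766 137.21134053] [ 1.79742826e+02 -1.03938356e-02  8.93059176e+01]
```

{"fn": "move_arm", "kwargs": {"plan": [[[0,0,0.2],0,1],[[0,0,0.15],0,1],[[0,0,0],0,1],[[0,0,0],0,1]], "squeeze": 10}}

```text
time_s: 21.95
ee_pos: [610.9, 12.8, 140.4]
ee_rot: [179.8, -0.0, 89.2]
force: [0.3, 0.8, 7.7]
gripper_width: 11.9
gripper_force: 10.0
```

{"fn": "move_arm", "kwargs": {"plan": [[[0,0,0],0,0.8],[[0,0,0],0,0.7],[[0,0,0],0,0.6],[[0,0,0],0,0.6],[[0,0,0],0,0.6]]}}

```text
time_s: 22.45
ee_pos: [609.2, 12.8, 139.0]
ee_rot: [-180.0, -0.0, 89.2]
force: [0.6, 0.2, 0.4]
gripper_width: 36.3
gripper_force: 0.0
```

Released. I'll lift straight up, move back and check.

{"fn": "move_arm", "kwargs": {"plan": [[[0,0,1],0,0.5],[[0,0,3],0,0.5],[[0,0,4],0,0.5],[[0,0,4],0,0.5],[[-5,0,0],0,0.5]]}}

```text
time_s: 22.95
ee_pos: [568.2, 12.7, 266.6]
ee_rot: [178.9, -0.0, 89.2]
force: [-0.6, -0.4, 0.1]
gripper_width: 45.5
gripper_force: 0.0
```

{"fn": "move_arm", "kwargs": {"plan": [[[-5,0,0],0,0.5],[[-5,0,0],0,0.5],[[-5,0,0],0,0.5],[[0,0,0],0,0.5],[[0,0,0],0,0.5]]}}

```text
time_s: 23.45
ee_pos: [409.2, 12.8, 260.8]
ee_rot: [179.8, -0.0, 89.2]
force: [0.2, -0.1, 0.7]
gripper_width: 45.5
gripper_force: 0.0
```

```bash
python3 ks.py
python3 - <<'E'
from h import *
from meas import edge_fit
for n in('scene','top'):
    p=env.grab_frame(n);P=cloud(p);im=p['frame'].astype(int);r,g,bl=im[...,0],im[...,1],im[...,2];X,Y,Z=P[...,0],P[...,1],P[...,2]
    m=(r>1.35*bl)&(g>1.15*bl)&(abs(X-610)<40)&(abs(Y-12)<40)&(Z>190)&(Z<215)
    rr=cv2.minAreaRect(P[m][:,:2].astype(np.float32)); print(n,rr,Z[m].max(),np.percentile(Z[m],[50,90]))
    m=(Z>78)&(Z<92)&(X>480)&(X<555)&(abs(Y-14)<60); print('bar',np.round(np.percentile(X[m],[2,50,98]))if m.any() else 0)
E
```

```text
[409.2  12.8 260.8] [179.8  -0.   89.2] 45.52719633939662 [ 0.2 -0.1  0.7]
156 3 [617.4 620.2 621.3] [ 2.1 15.4 17.7]
160 36 [614.1 619.2 624.9] [-0.6  8.5 21.2]
164 27 [615.3 617.7 624. ] [-3.2 10.5 22. ]
168 34 [611.6 616.7 618.7] [-4.   9.4 24.5]
172 28 [613.8 616.6 618.3] [-4.1 12.  24.5]
176 30 [611.1 616.9 618.7] [-4.5  8.  24.5]
180 29 [610.4 616.6 619.1] [-4.5  5.  23.4]
184 35 [611.  616.9 618.9] [-4.1 10.5 25.7]
188 34 [610.  616.5 618.7] [-3.7 10.3 26.4]
192 29 [611.9 616.5 618.7] [-3.7  7.9 24.6]
196 30 [609.1 616.5 618.8] [-4.1  6.7 25.2]
200 75 [605.7 613.7 618.1] [-3.8 10.3 26.1]
204 11 [610.  611.7 617.1] [ 1.3 12.9 23.7]
plate (array([610.1,  10.8]), np.float64(-1.5), array([58.1, 68. ]), 573)
scene ((611.6192626953125, 11.052532196044922), (14.009420394897461, 31.765342712402344), 2.072784185409546) 203.28932566361533 [198.90948481 201.82885016]
bar [522. 529. 535.]
top ((610.4927368164062, 13.654952049255371), (29.806888580322266, 11.412156105041504), 89.7504653930664) 207.25151664206692 [202.74405743 204.8255197 ]
bar [523. 532. 554.]
```

View pics/k8.png

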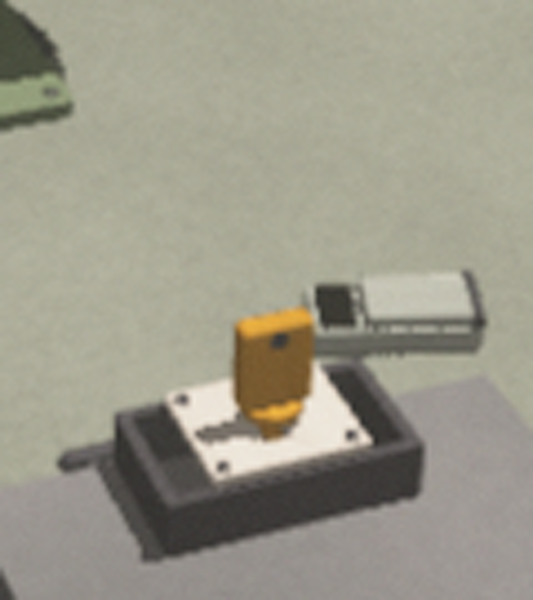

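The key stands upright and crosswise in the slot. Its top is at z of about 203, so the head is about 12 mm down, seated. The drawer bar is unchanged at x = 529, so the drawer is shut.

```bash
python3 -c "
from workcell import env
print(env.job_done())"
```

```text
the job is handed in; nothing more can be done
None
```

The job is handed in, with no verdict returned: the drawer is shut, and in the last pictures the brass T-key stands upright and crosswise in the lock, its head about 12 mm below the plate's top, with the gripper clear.

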